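Shut and lock the toy display case for the night

TASK

Lock up the toy display case: turn the knob down in its well fully clockwise to draw back the bolt, push the sliding cover fully shut over the toy van, then turn the knob fully back so that the bolt locks the cover. Leave the other toys around the case where they are, and let go of everything at the end.

Things in the scene. Friction and masses are not known exactly. Their poses are not given: they have to be found in the camera images.
- case: Grey display case fixed to the counter, 160 mm (its x) by 276 mm (its y), 50 mm high, yawed; an open cavity with a toy van in its +y half, solid on -y. Origin on its underside; it spans x -75 to +85 and y -128 to +148 mm; z is up. The cover shuts towards +y. A grey lock housing, part of it, stands on its -x side.
- well_rim (a point): Centre of the mouth of the round well sunk in the top of the grey lock housing, 124 mm above the counter. The well is 84 mm across and 50 mm deep, upright walls, the knob in its middle. The housing is a block 110 x 110 mm, 124 mm high, centred here, at x = -127, y = +20 mm in the case's frame. Axes as the case's.
- cover (a joint): Sliding cover, a clear pane in a flat aluminium frame, 136 x 148 mm, 6 mm thick, its top 56 mm above the counter. Metres: 0 = fully shut, against its end stop; grows to 0.110 as it slides open along the case's -y. Starts open by 65 to 110 mm. About 2.5 N of friction; it stays where it is left. It cannot lift off.
- cover_lug (a point): Centre of the top of the steel lug on the cover's robot-side edge, 72 mm above the counter: a block 20 x 20 mm, 16 mm high, that moves with the cover. Bolt out, it runs into the bolt when the cover is at about 0.038; the bolt can come out again behind it only when the cover is less than about 4 mm from shut.
- cover_rib (a point): Centre of the top edge of the upright aluminium rib on the cover, 101 mm above the counter: the rib is 70 mm long along the case's x, 12 mm thick along the case's y and 45 mm tall (56 to 101 mm above the counter), moves with the cover, and is there to push the cover by (or pinch). Axes parallel to the case's.
- knob (a joint): Lock knob on an upright axis in the well. Radians: 0 = locked (bolt out), grows clockwise seen from above to 1.40 = unlocked (bolt in), with stops at both ends; starts within 0.12 of locked. Light: about 0.05 N m. It stays where it is left. The bolt moves 15.7 mm per radian and clears the lug beyond about 1.03.
- knob_grip (a point): Centre of the top of the knob's grip bar, on the turning axis, 112 mm above the counter, 12 mm below the well's rim. The bar is 44 mm long (x), 14 mm wide (y), 30 mm tall, on a disc 48 mm across whose top is 82 mm above the counter; the well's floor is at 74 mm. x and y turn with the knob: at 0 they are parallel to the case's, the white mark on +x.
- bolt_tip (a point): Tip of the steel bolt (14 mm wide, 11 mm high), 64.5 mm above the counter, which sticks out of the housing towards the case's +x over the cover's edge; 24 mm out when locked, 2 mm out when unlocked. Driven by the knob only.
- dump_truck: Loose orange toy truck 120 x 54 x 70 mm, origin under its centre; a bystander, not to be moved.
- tanker: Loose toy truck with a white cab and blue bed, 120 x 54 x 70 mm, origin under its centre; a bystander, not to be moved.
- toy_carton: Loose red toy carton 75 x 110 x 85 mm, origin under its centre; a bystander, not to be moved.

How it is judged:
By the outcome, as a careful person would: the job done as asked, in the order asked, and still so for the second after the job is handed in, with the robot touching nothing.
It also fails if it takes over 61 s, if anything falls off the work surface, if the arm or the gripper's body presses on something with over 40 N, if the wrist force passes 120 N, or if a joint passes its speed limit or range.

ROBOT

A 6-joint arm with a two-finger parallel gripper is mounted at the origin on the work surface. World frame = base frame: x ahead of the robot, y to its left, z up, the work surface at z = 0. Lengths are in mm, angles in rad, forces in N, time in s.
With the tool pointing down it reaches from about 350 to 975 mm from the base axis. Payload 7.1 kg.
Tool frame: the origin (TCP) lies between the finger pads; the fingertips stand 17 mm ahead of it and the grasp point (between the pads) lies 2 mm behind it; z points along the fingers, y is the line along which they close (so a half turn about z gives the same grasp; the last joint's range is limited). The gripper opens to 88 mm and grips with 3 to 60 N. Pads are 20 mm wide; open, the fingers measure 115 mm over their backs; the gripper's body (75 mm by 178 mm) begins 61 mm behind the grasp point.
Start: joints at [-1.252, 0.423, 1.63, -0, 1.089, -0.019], TCP at [207.15, -589.656, 239.675] pointing down, gripper open.
Joint ranges: [-3, 3], [-0.9, 2.11], [0.09, 2.58], [-1.31, 4.45], [0.11, 2.69], [-2.54, 2.54]. Speed limits (rad/s): [2.39, 2.39, 3.01, 3.14, 3.14, 3.14].

INTERFACE

Orientations are given as a rotation vector (axis times angle).
In Python, from workcell import ctrl, camrig gives the robot as it stands (ctrl), with the cameras (camrig).
- The arm moves only by the shell command python3 jog.py 'ROWS' [OPENING]. ROWS is a JSON list of rows, 1 to 5 of them, each an object with the fields sx, sy, sz (the shift in normalised numbers (1 is 500 mm)), drx, dry, drz (a rotation vector in fractions of the full range, 1 being 2 pi rad); a field left out counts as zero; each row shifts and turns the commanded pose from where the row before left it, along the tool's axes as they then stand; what a row does not reach is not made up. A row lasts 1/12 s, in which the tool goes at most 41.7 mm and 0.125 rad, less where a joint would pass 70% of its speed; a pose out of reach is approached as far as the arm can. OPENING is the finger opening in mm, set as the command begins (- or left out keeps the last). The fingers move at their own pace and stop on an object; the grip force is fixed at half the most. Time passes only in rows, so rows that do not move let the fingers close. It prints the time, the measured TCP pose, the force, the opening and the grip force at its end. Shift and turn numbers lie between -1 and 1, and a call with a number outside is refused. Input that does not fit is refused with a message, and nothing moves.
- ctrl.get_obs(): the state, without advancing time (a new reading comes with each control period).
- camrig.get_image(name): name is "scene" or "top" or "wrist"; returns a dict with "img" (480x640x3 uint8, red, green, blue), "fx", "fy", "cx", "cy" (pixels), "R" (3x3) and "t" (3): a world point X has camera coordinates R X + t. Camera axes: x right, y down, z forward; pixel columns grow to the right and rows downward; lengths in mm; the calibration is good to about 2 mm. A picture is of the moment at which its call begins. There is no depth.
- ctrl.close_job(): hands the job in; it is judged then, once.
The state is a dict: "t": time; "qpos": joint angles; "qvel": joint speeds; "joint_torque": joint torques, N m; "ee_pos": TCP position; "orientation": TCP orientation; "ft_force": force on the tool from outside, world axes, zero at the start; "moment": the same for the moment, N m; "width": finger opening in mm; "grasp_force": force on a finger pad.
Only numpy, scipy, OpenCV 4.12 (cv2) and the standard library are available. Lean on these libraries where they do the work, as an engineer would, in place of code of your own. Each camera call takes 0.05 s, during which the arm holds its last target. There are 200 camera calls.

## Working session

There is one attempt and no reset: what is moved stays moved. The work goes in short steps, Python scripts to look and compute and a shell command to move; the robot and the scene stay as the last step left them, time stands still between calls to the robot, and variables do not carry over. Pictures are saved under pics/ and viewed, at most 10 in all, crops included, and the job is handed in when it is done.

```bash
ls; mkdir -p pics; python3 - <<'E'
from workcell import ctrl, camrig
import cv2
for n in ("top","scene"):
    d=camrig.get_image(n); cv2.imwrite(f"pics/{n}0.png",d["img"][:,:,::-1])
    import pickle; pickle.dump(d,open(f"pics/{n}0.pkl","wb"))
    print(n,d["fx"],d["cx"],d["cy"],d["R"],d["t"])
o=ctrl.get_obs(); print(o["t"],o["ee_pos"],o["orientation"],o["width"])
E
```

```text
jog.py
pics
workcell.py
top 493.65449075165077 321.86946389144777 240.4430341484192 [[-0.16718764 -0.98591791 -0.003765  ]
 [-0.96240017  0.16402645 -0.21652077]
 [ 0.21408926 -0.03257615 -0.97627075]] [129.46977646 617.86856223 810.67998944]
scene 444.26981703268143 319.3808407709422 234.30198973087627 [[ 0.50483383  0.863162    0.00970374]
 [ 0.71508337 -0.41187806 -0.56481169]
 [-0.48352723  0.29207503 -0.82516277]] [-352.0593403  -358.32259054 1315.28502105]
0.1 [ 207.02800741 -589.22859075  238.98918056] [-3.09558027e+00 -5.27949628e-01  3.51728288e-04] 88.33931091598288
```

View pics/top0.png

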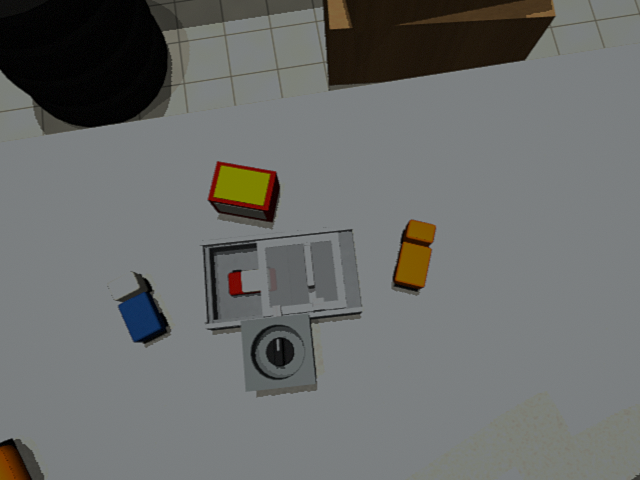

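View pics/scene0.png

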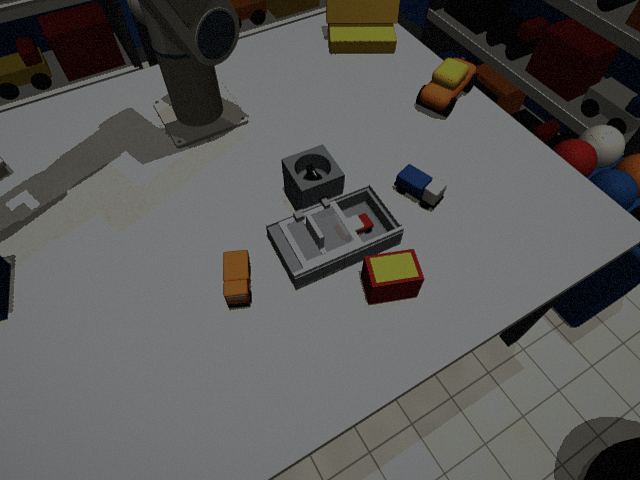

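The top view shows the case around (280,280), the housing and well around (280,350), and the cover roughly 257–345 with its rib near column 310. In the image, +y is left and +x is up. I'll enlarge the case.

```bash
python3 - <<'E'
import cv2
i=cv2.imread("pics/top0.png")[222:397,190:375]
i=cv2.convertScaleAbs(i,alpha=1.4)
i=cv2.resize(i,None,fx=3.4,fy=3.4,interpolation=cv2.INTER_CUBIC)
for k in range(190,375,10):
    x=int((k-190)*3.4+1.7); cv2.line(i,(x,0),(x,6 if k%50 else 14),(0,255,255),1)
for k in range(230,397,10):
    y=int((k-222)*3.4+1.7); cv2.line(i,(0,y),(6 if k%50 else 14,y),(0,255,255),1)
cv2.imwrite("pics/crop1.png",i)
E
```

```text
(no output)
```

View pics/crop1.png

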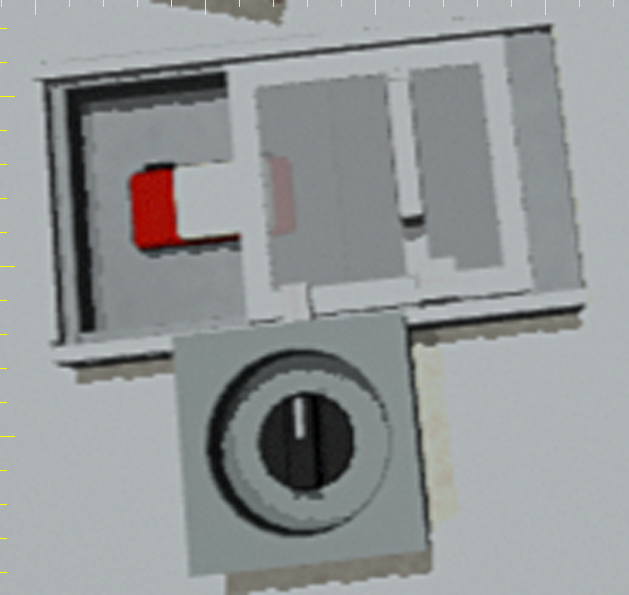

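The crop shows these features (crop px, scale 3.4 from (190,222)):
- Housing top corners: (174,338), (406,317), (429,551), (191,576).
- Case top corners: (42,80), (551,27), (584,290), (55,345).
- Rib top: from (399,80) to (413,215).
- Lug top: about (436,268).
- Knob: centre about (305,440), with the white mark up, so it is locked.

```bash
cat > h.py <<'E'
import numpy as np, pickle
from scipy.optimize import least_squares
def full(c,s=3.4,o=(190,222)): return (np.array(c,float)+.5)/s-.5+np.array(o)
def proj(d,X):
    c=np.atleast_2d(X)@d["R"].T+d["t"]; return np.c_[d["fx"]*c[:,0]/c[:,2]+d["cx"],d["fy"]*c[:,1]/c[:,2]+d["cy"]]
def ray(d,p,z):
    v=d["R"].T@np.array([(p[0]-d["cx"])/d["fx"],(p[1]-d["cy"])/d["fy"],1]); C=-d["R"].T@d["t"]
    return C+v*(z-C[2])/v[2]
def c2w(p,X):
    X=np.atleast_2d(X).astype(float); c,s=np.cos(p[2]),np.sin(p[2])
    return np.c_[p[0]+c*X[:,0]-s*X[:,1],p[1]+s*X[:,0]+c*X[:,1],X[:,2]]
def w2c(p,X):
    c,s=np.cos(p[2]),np.sin(p[2]); d=np.array(X[:2])-p[:2]; return np.array([c*d[0]+s*d[1],-s*d[0]+c*d[1]])
E
python3 - <<'E'
from h import *
d=pickle.load(open("pics/top0.pkl","rb"))
px=full([(174,338),(406,317),(429,551),(191,576),(42,80),(551,27),(584,290),(55,345)])
X=[(-72,75,124),(-72,-35,124),(-182,-35,124),(-182,75,124),(85,148,50),(85,-128,50),(-75,-128,50),(-75,148,50)]
r=least_squares(lambda p:(proj(d,c2w(p,X))-px).ravel(),[600,0,0],loss="soft_l1"); p=r.x
print(p,np.round(proj(d,c2w(p,X))-px,1))
np.save("case.npy",p)
for n,c,z in (("ribA",(399,80),101),("ribB",(413,215),101),("lug",(436,268),72),("knob",(303,440),112),("markA",(299,397),112),("markB",(302,437),112)):
    w=ray(d,full(c),z); print(n,w.round(1),w2c(p,w).round(1))
print("well",c2w(p,[-127,20,124]))
s=pickle.load(open("pics/scene0.pkl","rb")); print(proj(s,c2w(p,X)).round(0))
E
```

```text
[ 5.77354402e+02  9.73278903e+01 -6.24072458e-02] [[-0.2 -0.3]
 [-0.3 -1.4]
 [-0.   0.3]
 [-0.2  0.7]
 [-0.7 -4.6]
 [ 0.3 -4.7]
 [ 1.4  5.6]
 [ 0.3  6.3]]
ribA [619.7  51.6 101. ] [ 45.1 -43. ]
ribB [551.3  55.7 101. ] [-23.4 -43.1]
lug [526.5  48.7  72. ] [-47.7 -51.7]
knob [453.1 124.4 112. ] [-125.7   19.3]
markA [473.1 123.3 112. ] [-105.6   19.4]
markB [454.5 124.7 112. ] [-124.3   19.6]
well [[451.84896802 125.20953284 124.        ]]
[[345. 175.]
 [302. 191.]
 [282. 159.]
 [323. 144.]
 [404. 232.]
 [295. 279.]
 [266. 225.]
 [369. 184.]]
```

The knob axis is at about (452.5,125), the yaw is about -0.062 and the knob reads locked. The cover is open by about 92 mm, estimated from the lug-to-bolt geometry. Next I'll move to above the knob.

Units first: shifts go in shares of 500 mm and turns go in shares of 2 pi rad. So 33.6 mm is 0.0672, -20.9 mm is -0.0418.

```bash
python3 jog.py '[{"sx":0.0672, "sy":-0.0418}, {"sx":0.0672, "sy":-0.0418}, {"sx":0.0672, "sy":-0.0418}, {"sx":0.0672, "sy":-0.0418}, {"sx":0.0672, "sy":-0.0418}]' 40
python3 jog.py '[{"sx":0.0672, "sy":-0.0418}, {"sx":0.0672, "sy":-0.0418}, {"sx":0.0672, "sy":-0.0418}, {"sx":0.0672, "sy":-0.0418}, {"sx":0.0672, "sy":-0.0418}]'
python3 jog.py '[{"sx":0.0672, "sy":-0.0418}, {"sx":0.0196, "sy":-0.0726}, {"sx":0.0196, "sy":-0.0726}, {"sx":0.0196, "sy":-0.0726}, {"sx":0.0196, "sy":-0.0726}]'
python3 jog.py '[{"sx":0.0196, "sy":-0.0726}, {"sx":0.0196, "sy":-0.0726}, {"sx":0.0196, "sy":-0.0726}, {"sx":0.0196, "sy":-0.0726}, {"sx":0.0196, "sy":-0.0726}]'
python3 jog.py '[{"sx":0.0196, "sy":-0.0726}, {"drz":-0.0191}, {"drz":-0.0191}, {"drz":-0.0191}, {"drz":-0.0191}]'
python3 jog.py '[{"drz":-0.0191}, {"drz":-0.0191}, {"drz":-0.0191}, {"drz":-0.0191}, {"drz":-0.0191}]'
python3 jog.py '[{"drz":-0.0191}, {"drz":-0.0191}, {"drz":-0.0191}, {"drz":-0.0191}, {"drz":-0.0191}]'
python3 jog.py '[{"drz":-0.0191}, {"drz":-0.0191}, {"drz":-0.0191}, {"drz":-0.0191}, {"drz":-0.0191}]'
python3 jog.py '[{"drz":-0.0191}, {"drz":-0.0191}, {"drz":-0.0191}, {"drz":-0.0159}, {}]'
cat >> h.py <<'E'
from scipy.spatial.transform import Rotation
def delta(o,target,yaw):
    R=Rotation.from_rotvec(o["orientation"]).as_matrix(); cy=np.arctan2(R[1,0],R[0,0])
    print("pos",np.round(o["ee_pos"],1),"yaw",round(cy,3),"tilt",np.round(R[:,2],3),"tool delta",np.round(R.T@(np.array(target)-o["ee_pos"]),1),"rz",round(-(yaw-cy+np.pi)%(2*np.pi)-np.pi,3) if 0 else round(-((yaw-cy+np.pi)%(2*np.pi)-np.pi),3),"q",np.round(o["qpos"],2),"F",np.round(o["ft_force"],1),"w",round(o["width"],1),"t",o["t"])
E
python3 - <<'E'
from h import *; from workcell import ctrl, camrig; import cv2
delta(ctrl.get_obs(),[452.5,125,105],3.079)
d=camrig.get_image("wrist"); pickle.dump(d,open("pics/w1.pkl","wb")); cv2.imwrite("pics/w1.png",d["img"][:,:,::-1])
p=np.load("case.npy"); print(proj(d,[[452.5,125,112],[452.5,125,124]]))
E
```

```text
t: 0.52
ee_pos: [331.6, -433.7, 239.4]
orientation: [-3.096, -0.527, 0.0]
ft_force: [0.3, -0.6, 0.3]
width: 58.0
grasp_force: 0.0
t: 0.93
ee_pos: [455.6, -279.3, 239.5]
orientation: [-3.097, -0.528, 0.0]
ft_force: [-0.1, -0.7, -0.5]
width: 40.0
grasp_force: 0.0
t: 1.35
ee_pos: [467.9, -98.5, 239.3]
orientation: [-3.097, -0.528, 0.001]
ft_force: [0.6, 0.5, 0.7]
width: 39.9
grasp_force: 0.0
t: 1.77
ee_pos: [453.9, 88.9, 239.6]
orientation: [3.097, 0.528, -0.0]
ft_force: [0.3, -0.2, -0.6]
width: 39.7
grasp_force: 0.0
t: 2.18
ee_pos: [451.4, 125.2, 239.4]
orientation: [-2.878, -1.259, 0.001]
ft_force: [-0.7, -0.5, 0.5]
width: 40.3
grasp_force: 0.0
t: 2.6
ee_pos: [451.5, 124.7, 239.4]
orientation: [-2.378, -2.052, 0.001]
ft_force: [0.8, -0.1, 0.6]
width: 40.1
grasp_force: 0.0
t: 3.02
ee_pos: [451.6, 124.7, 239.4]
orientation: [-1.666, -2.663, 0.001]
ft_force: [1.1, -0.6, 0.3]
width: 39.8
grasp_force: 0.0
t: 3.43
ee_pos: [451.6, 124.6, 239.4]
orientation: [-0.804, -3.036, 0.001]
ft_force: [-0.7, 0.1, -0.1]
width: 39.6
grasp_force: 0.0
t: 3.85
ee_pos: [451.6, 124.6, 239.5]
orientation: [-0.095, -3.14, 0.0]
ft_force: [0.3, 0.5, 1.1]
width: 40.2
grasp_force: 0.0
pos [451.6 124.6 239.5] yaw 3.081 tilt [-0.001 -0.    -1.   ] tool delta [ -1.    0.4 134.5] rz 0.002 q [ 0.24  0.19  1.97 -0.    0.98 -1.27] F [0.3 0.5 1.1] w 40.2 t 3.85
[[316.15514013 238.85507375]
 [316.18934671 243.2356304 ]]
```

View pics/w1.png

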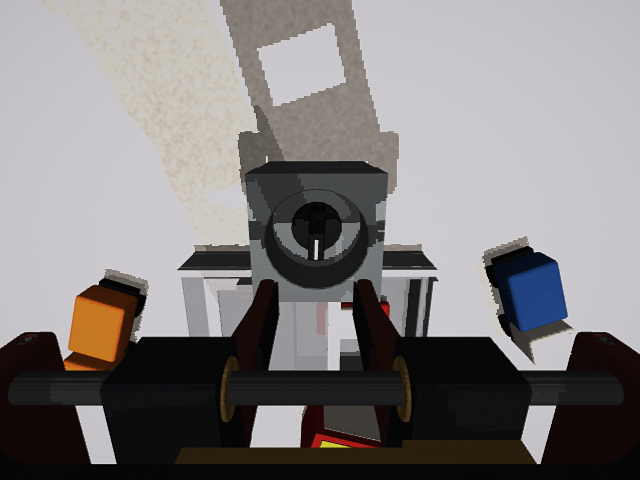

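The wrist view shows the well rim centred at about (318,240) and the knob bar at about (317,233), with the bar upright in the image. That agrees with the prediction (316,243) to about 2 mm, so I'll descend and grip.

In the tool's units: 35 mm is 0.07, 20 mm is 0.04.

```bash
python3 jog.py '[{"sy":0.001, "sz":0.07}, {"sz":0.07}, {"sz":0.04}, {"sz":0.02}, {"sz":0.02}]'
python3 jog.py '[{"sz":0.02}, {"sz":0.016}, {"sz":0.01}, {}, {}]'
python3 jog.py '[{}, {}, {}, {}, {}]' 5
```

```text
t: 4.32
ee_pos: [451.6, 125.1, 128.8]
orientation: [-0.104, -3.139, 0.001]
ft_force: [0.1, 0.7, 0.7]
width: 39.8
grasp_force: 0.0
t: 4.73
ee_pos: [452.1, 125.3, 106.9]
orientation: [0.101, 3.14, 0.0]
ft_force: [0.0, -0.4, -0.2]
width: 40.3
grasp_force: 0.0
t: 5.15
ee_pos: [452.1, 125.3, 107.0]
orientation: [0.1, 3.139, 0.0]
ft_force: [-0.3, 0.9, 2.7]
width: 13.7
grasp_force: 29.9
```

The bar is gripped at 13.7 mm, close to its 14 mm width. Now I'll turn it clockwise.

In the tool's units: 0.12 rad is 0.0191.

```bash
python3 jog.py '[{"drz":0.0191}, {"drz":0.0191}, {"drz":0.0191}, {"drz":0.0191}, {"drz":0.0191}]'
python3 jog.py '[{"drz":0.0191}, {"drz":0.0191}, {"drz":0.0191}, {"drz":0.0191}, {"drz":0.0191}]'
python3 jog.py '[{"drz":0.0127}, {"drz":0.0095}, {"drz":0.0064}, {}, {}]'
python3 - <<'E'
from h import *; from workcell import ctrl, camrig
o=ctrl.get_obs(); delta(o,[452,125,105],3.079-1.4); print(o["moment"],o["grasp_force"])
E
```

```text
t: 5.57
ee_pos: [451.9, 124.9, 107.0]
orientation: [1.032, 2.967, -0.001]
ft_force: [-0.7, -2.5, 4.4]
width: 13.8
grasp_force: 29.9
t: 5.98
ee_pos: [451.6, 124.7, 107.0]
orientation: [1.862, 2.53, -0.002]
ft_force: [-2.3, -3.8, 4.9]
width: 13.6
grasp_force: 29.9
t: 6.4
ee_pos: [451.5, 124.7, 107.0]
orientation: [-2.076, -2.358, 0.002]
ft_force: [-2.1, -3.9, 5.3]
width: 13.8
grasp_force: 29.9
pos [451.5 124.7 107. ] yaw 1.698 tilt [-0.001 -0.001 -1.   ] tool delta [0.2 0.6 2. ] rz 0.019 q [ 0.24  0.42  2.05 -0.    0.67  0.12] F [-2.1 -3.9  5.3] w 13.8 t 6.4
[-0.7057378   0.21831275 -0.08026328] 29.877416789531708
```

In the tool's units: 0.04 rad is 0.0064.

```bash
python3 jog.py '[{"drz":0.0064}, {"drz":0.0048}, {}, {}]'
python3 - <<'E'
from h import *; from workcell import ctrl, camrig
o=ctrl.get_obs(); delta(o,[452,125,105],3.079-1.4); print(o["moment"],o["grasp_force"])
E
```

```text
t: 6.73
ee_pos: [451.4, 124.9, 107.0]
orientation: [2.155, 2.286, -0.002]
ft_force: [-1.6, -2.3, 6.6]
width: 14.4
grasp_force: 31.0
pos [451.4 124.9 107. ] yaw 1.63 tilt [-0.001 -0.001 -1.   ] tool delta [0.1 0.6 2. ] rz -0.049 q [ 0.24  0.42  2.05 -0.    0.67  0.19] F [-1.6 -2.3  6.6] w 14.4 t 6.7333
[-0.31605714  0.29323793  0.74318996] 31.022127270698547
```

The moment jumped to +0.74 N m, so the knob is at its unlocked stop. I'll release, lift, turn back and check.

In the tool's units: -30 mm is -0.06, -20 mm is -0.04, -0.12 rad is -0.0191.

```bash
python3 jog.py '[{}, {}, {}, {}]' 40
python3 jog.py '[{"sz":-0.02}, {"sz":-0.04}, {"sz":-0.06}, {"sz":-0.04, "drz":-0.0191}, {"drz":-0.0191}]'
python3 jog.py '[{"drz":-0.0191}, {"drz":-0.0191}, {"drz":-0.0191}, {"drz":-0.0191}, {"drz":-0.0191}]'
python3 jog.py '[{"drz":-0.0191}, {"drz":-0.0191}, {"drz":-0.0191}, {"drz":-0.0191}, {"drz":-0.0191}]'
python3 - <<'E'
from h import *; from workcell import ctrl, camrig; import cv2
delta(ctrl.get_obs(),[585.5,53.7,96],3.079)
d=camrig.get_image("top"); pickle.dump(d,open("pics/t2.pkl","wb")); cv2.imwrite("pics/t2.png",cv2.resize(d["img"][222:397,190:375,::-1],None,fx=3.4,fy=3.4,interpolation=cv2.INTER_CUBIC))
E
```

```text
t: 7.07
ee_pos: [451.9, 125.3, 106.7]
orientation: [2.157, 2.284, 0.0]
ft_force: [0.6, 0.1, 0.7]
width: 37.5
grasp_force: 0.0
t: 7.48
ee_pos: [454.3, 125.8, 191.1]
orientation: [1.859, 2.527, 0.009]
ft_force: [0.7, 1.0, -0.4]
width: 39.9
grasp_force: 0.0
t: 7.9
ee_pos: [451.9, 125.2, 187.4]
orientation: [1.03, 2.968, 0.001]
ft_force: [-0.2, -0.6, 0.1]
width: 40.1
grasp_force: 0.0
t: 8.32
ee_pos: [451.9, 125.2, 187.4]
orientation: [0.107, 3.139, 0.0]
ft_force: [-1.3, -0.9, 0.2]
width: 40.2
grasp_force: 0.0
pos [451.9 125.2 187.4] yaw 3.074 tilt [ 0.  0. -1.] tool delta [-138.1  -62.3   91.4] rz -0.005 q [ 0.24  0.27  2.01  0.    0.86 -1.26] F [-1.3 -0.9  0.2] w 40.2 t 8.3167
```

View pics/t2.png

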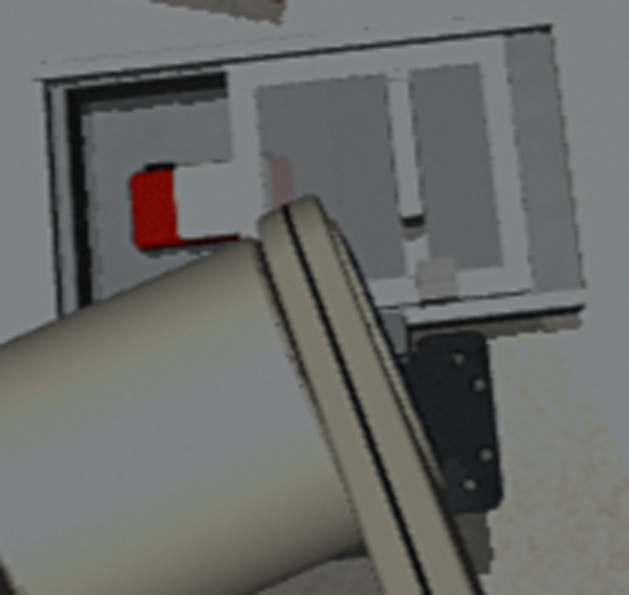

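The arm hides the bolt in this view. The rib (399–413, 80–215) and lug (436,278) are unchanged. I'll go over the rib, pinch it, then view the bolt.

In the tool's units: -34.5 mm is -0.069, -15.6 mm is -0.0312, -0.005 rad is -0.0008.

```bash
python3 jog.py '[{"sx":-0.069, "sy":-0.0312}, {"sx":-0.069, "sy":-0.0312}, {"sx":-0.069, "sy":-0.0312}, {"sx":-0.069, "sy":-0.0312}, {"drz":-0.0008}]' 50
python3 jog.py '[{"sz":0.06}, {"sz":0.06}, {"sz":0.04}, {"sz":0.022}, {}]'
python3 jog.py '[{}, {}, {}, {}, {}]' 4
python3 - <<'E'
from h import *; from workcell import ctrl, camrig; import cv2
p=np.load("case.npy"); delta(ctrl.get_obs(),[0,0,96],3.079)
d=camrig.get_image("top")
i=cv2.resize(d["img"][222:397,190:375,::-1],None,fx=3.4,fy=3.4,interpolation=cv2.INTER_CUBIC); cv2.imwrite("pics/t3.png",i)
b=c2w(p,[[-72,20,64.5],[-70,20,64.5],[-48,20,64.5]]); print(proj(d,b))
s=camrig.get_image("scene"); print(proj(s,b)); c=proj(s,b)[0].astype(int)
j=cv2.resize(s["img"][c[1]-45:c[1]+75,c[0]-80:c[0]+80,::-1],None,fx=4,fy=4,interpolation=cv2.INTER_CUBIC); cv2.imwrite("pics/s3.png",cv2.convertScaleAbs(j,alpha=1.5))
E
```

```text
t: 8.78
ee_pos: [590.8, 50.1, 187.9]
orientation: [0.116, 3.134, -0.0]
ft_force: [0.1, -0.4, -0.1]
width: 50.3
grasp_force: 0.0
t: 9.2
ee_pos: [583.1, 52.8, 93.7]
orientation: [-0.11, -3.135, 0.001]
ft_force: [-0.2, 0.3, 0.2]
width: 49.9
grasp_force: 0.0
t: 9.62
ee_pos: [585.5, 52.9, 96.7]
orientation: [0.108, 3.138, 0.0]
ft_force: [-0.0, 0.0, -0.8]
width: 20.3
grasp_force: 0.0
pos [585.5  52.9  96.7] yaw 3.073 tilt [ 0.002  0.    -1.   ] tool delta [ 5.804e+02 -9.310e+01 -3.000e-01] rz -0.006 q [ 0.07  0.56  1.8   0.    0.78 -1.43] F [-0.   0.  -0.8] w 20.3 t 9.6167
[[278.10225149 319.33072429]
 [278.00238218 318.16675966]
 [276.91045276 305.44045497]]
[[323.3914488  199.46107301]
 [323.77550559 200.05261663]
 [328.04892652 206.63475486]]
```

View pics/s3.png

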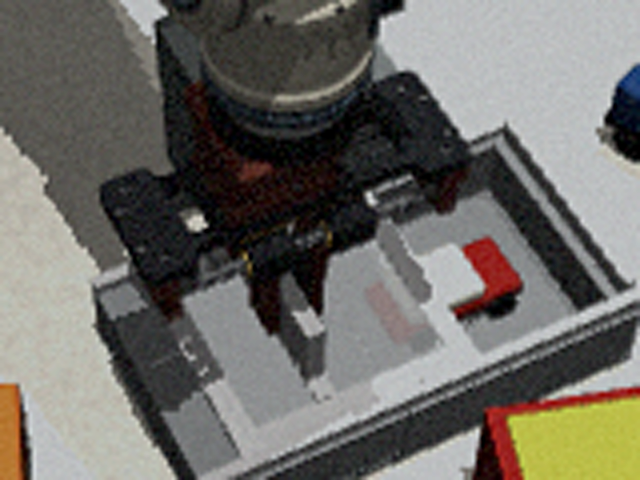

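The fingers straddle the rib in this view, while the bolt is hidden behind the gripper. I'll finish the pinch and push, watching force: a bolt still out would stop the cover after about 54 mm.

In the tool's units: -0.006 rad is -0.001.

```bash
python3 jog.py '[{"drz":-0.001}, {}, {}]' 4
python3 jog.py '[{"sy":0.01}, {"sy":0.02}, {"sy":0.02}, {"sy":0.02}, {"sy":0.02}]'
python3 jog.py '[{"sy":0.012}, {"sy":0.012}, {"sy":0.012}, {"sy":0.012}, {"sy":0.012}]'
python3 - <<'E'
from h import *; from workcell import ctrl, camrig
o=ctrl.get_obs(); delta(o,[0,0,96],3.079); print(w2c(np.load("case.npy"),o["ee_pos"]))
E
```

```text
t: 9.97
ee_pos: [585.3, 53.0, 96.3]
orientation: [0.098, 3.139, 0.0]
ft_force: [-1.2, 1.0, 6.1]
width: 11.8
grasp_force: 30.0
t: 10.38
ee_pos: [587.9, 97.5, 96.3]
orientation: [0.098, 3.14, -0.001]
ft_force: [-1.9, -3.3, 6.7]
width: 12.0
grasp_force: 30.0
t: 10.8
ee_pos: [589.6, 127.4, 96.3]
orientation: [0.098, 3.14, -0.001]
ft_force: [-2.2, -3.9, 7.9]
width: 11.8
grasp_force: 30.0
pos [589.6 127.4  96.3] yaw 3.079 tilt [-0.    -0.001 -1.   ] tool delta [ 5.805e+02 -1.639e+02  4.000e-01] rz 0.0 q [ 0.19  0.58  1.76 -0.    0.8  -1.31] F [-2.2 -3.9  7.9] w 11.8 t 10.8
[10.35333187 30.79548301]
```

The cover has passed the bolt zone with only 4 N. About 18 mm remain.

In the tool's units: 5 mm is 0.01, 4 mm is 0.008.

```bash
python3 jog.py '[{"sy":0.01}, {"sy":0.008}, {"sy":0.006}, {"sy":0.004}, {}]'
python3 jog.py '[{"sy":0.003}, {"sy":0.002}, {}]'
python3 jog.py '[{"sy":0.003}, {"sy":0.002}, {}]'
```

```text
t: 11.22
ee_pos: [590.4, 141.8, 96.3]
orientation: [-0.098, -3.14, 0.0]
ft_force: [-2.8, -0.2, 6.9]
width: 11.7
grasp_force: 30.0
t: 11.47
ee_pos: [590.6, 144.0, 96.3]
orientation: [-0.098, -3.14, 0.001]
ft_force: [-3.4, -1.0, 7.4]
width: 11.5
grasp_force: 30.0
t: 11.72
ee_pos: [590.7, 146.4, 96.3]
orientation: [-0.098, -3.14, 0.001]
ft_force: [-2.4, -1.3, 7.8]
width: 11.6
grasp_force: 30.0
```

In the tool's units: 1.5 mm is 0.003, 1 mm is 0.002.

```bash
python3 jog.py '[{"sy":0.003}, {"sy":0.002}, {}]'
python3 jog.py '[{"sy":0.002}, {"sy":0.002}, {}]'
python3 jog.py '[{"sy":0.002}, {"sy":0.002}, {}]'
```

```text
t: 11.97
ee_pos: [590.8, 147.5, 96.3]
orientation: [-0.097, -3.14, 0.004]
ft_force: [-3.0, -8.7, 8.5]
width: 11.7
grasp_force: 30.0
t: 12.22
ee_pos: [590.7, 147.6, 96.3]
orientation: [-0.097, -3.139, 0.008]
ft_force: [-2.1, -18.1, 11.6]
width: 11.9
grasp_force: 30.0
t: 12.47
ee_pos: [590.7, 147.7, 96.3]
orientation: [-0.096, -3.138, 0.012]
ft_force: [-2.3, -27.3, 11.9]
width: 11.9
grasp_force: 30.0
```

The end stop is firm (27 N, no further motion). I'll unload, release, lift and return above the knob with the unlocked orientation.

In the tool's units: -1.5 mm is -0.003.

```bash
python3 jog.py '[{"sy":-0.003}, {"sy":-0.003}, {}]'
python3 jog.py '[{}, {}, {}, {}]' 40
python3 jog.py '[{"sz":-0.03}, {"sz":-0.05}, {"sz":-0.05}, {"sz":-0.052}, {}]'
python3 - <<'E'
from h import *; from workcell import ctrl, camrig
delta(ctrl.get_obs(),[451.7,125,190],1.66)
E
```

```text
t: 12.72
ee_pos: [590.7, 147.5, 96.3]
orientation: [-0.098, -3.139, 0.005]
ft_force: [-2.9, -12.5, 9.1]
width: 11.7
grasp_force: 30.0
t: 13.05
ee_pos: [590.9, 150.3, 95.5]
orientation: [-0.098, -3.14, -0.0]
ft_force: [-0.4, -1.1, 0.7]
width: 35.0
grasp_force: 0.0
t: 13.47
ee_pos: [593.8, 151.1, 191.6]
orientation: [0.098, 3.133, 0.003]
ft_force: [0.1, 0.0, 0.9]
width: 39.8
grasp_force: 0.0
pos [593.8 151.1 191.6] yaw 3.079 tilt [ 0.008  0.002 -1.   ] tool delta [140.2 -34.9   0.5] rz 1.419 q [ 0.23  0.46  1.7   0.    0.98 -1.28] F [0.1 0.  0.9] w 39.8 t 13.4667
```

In the tool's units: 34.4 mm is 0.0688, -8.5 mm is -0.017, 0.12 rad is 0.0191.

```bash
python3 jog.py '[{"sx":0.0688, "sy":-0.017}, {"sx":0.0688, "sy":-0.017}, {"sx":0.0688, "sy":-0.017}, {"sx":0.0688, "sy":-0.017}, {"drz":0.0191}]'
python3 jog.py '[{"drz":0.0191}, {"drz":0.0191}, {"drz":0.0191}, {"drz":0.0191}, {"drz":0.0191}]'
python3 jog.py '[{"drz":0.0191}, {"drz":0.0191}, {"drz":0.0191}, {"drz":0.0191}, {"drz":0.0191}]'
python3 jog.py '[{"drz":0.0159}, {}, {}]'
python3 - <<'E'
from h import *; from workcell import ctrl, camrig; import cv2
delta(ctrl.get_obs(),[451.7,125,106],1.66)
d=camrig.get_image("wrist"); print(proj(d,[[451.7,125,112]])); a=d["img"][60:380,100:600]
t=camrig.get_image("top")["img"][222:397,190:375]; t=cv2.resize(t,None,fx=1.6,fy=1.6,interpolation=cv2.INTER_CUBIC)
c=np.zeros((320,796,3),np.uint8); c[:,:500]=a; c[:280,500:796]=t; cv2.imwrite("pics/w4.png",c[:,:,::-1])
E
```

```text
t: 13.88
ee_pos: [443.7, 123.4, 184.8]
orientation: [-0.284, -3.121, 0.004]
ft_force: [0.0, 0.9, -0.8]
width: 40.0
grasp_force: 0.0
t: 14.3
ee_pos: [451.2, 125.0, 186.1]
orientation: [-1.206, -2.9, 0.0]
ft_force: [-0.0, 0.8, 0.4]
width: 40.0
grasp_force: 0.0
t: 14.72
ee_pos: [451.2, 125.0, 186.1]
orientation: [-2.009, -2.414, 0.001]
ft_force: [0.3, 0.5, 0.8]
width: 39.9
grasp_force: 0.0
t: 14.97
ee_pos: [451.3, 124.9, 186.3]
orientation: [-2.117, -2.32, 0.001]
ft_force: [1.3, 0.8, 0.9]
width: 39.6
grasp_force: 0.0
pos [451.3 124.9 186.3] yaw 1.662 tilt [-0.001 -0.    -1.   ] tool delta [ 0.   0.5 80.3] rz 0.002 q [0.24 0.27 2.01 0.   0.86 0.15] F [1.3 0.8 0.9] w 39.6 t 14.9667
[[316.90317278 259.26104147]]
```

View pics/w4.png

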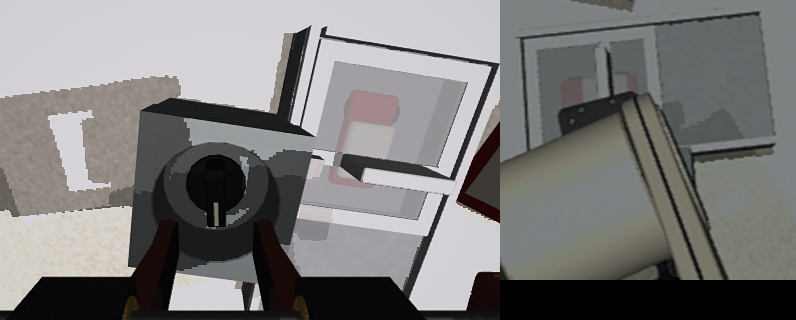

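The cover is shut over the van, and the bolt is drawn back at about (315,158) in the crop. The knob bar sits upright between the fingers at about (215,190), so I'll descend, grip and turn back.

In the tool's units: 25 mm is 0.05, 20 mm is 0.04.

```bash
python3 jog.py '[{"sz":0.05}, {"sz":0.04}, {"sz":0.024}, {"sz":0.024}, {"sz":0.02}]'
python3 jog.py '[{}, {}]'
python3 jog.py '[{}, {}, {}, {}, {}]' 5
```

```text
t: 15.48
ee_pos: [451.3, 124.8, 106.7]
orientation: [-2.119, -2.319, 0.001]
ft_force: [0.2, 0.6, 0.5]
width: 40.1
grasp_force: 0.0
t: 15.65
ee_pos: [451.3, 124.8, 107.4]
orientation: [-2.12, -2.318, 0.001]
ft_force: [0.8, -0.2, -0.5]
width: 40.0
grasp_force: 0.0
t: 16.07
ee_pos: [451.4, 124.8, 108.2]
orientation: [2.121, 2.318, 0.0]
ft_force: [-2.6, 0.8, 4.4]
width: 14.2
grasp_force: 30.0
```

In the tool's units: -0.12 rad is -0.0191.

```bash
python3 jog.py '[{"drz":-0.0191}, {"drz":-0.0191}, {"drz":-0.0191}, {"drz":-0.0191}, {"drz":-0.0191}]'
python3 jog.py '[{"drz":-0.0191}, {"drz":-0.0191}, {"drz":-0.0191}, {"drz":-0.0191}, {"drz":-0.0191}]'
python3 jog.py '[{"drz":-0.0159}, {"drz":-0.0095}, {"drz":-0.0064}, {}, {}]'
python3 - <<'E'
from h import *; from workcell import ctrl, camrig
o=ctrl.get_obs(); delta(o,[452,125,105],3.079); print(o["moment"])
E
```

```text
t: 16.48
ee_pos: [451.7, 125.0, 108.2]
orientation: [1.334, 2.844, 0.001]
ft_force: [-1.6, 0.5, 2.6]
width: 13.7
grasp_force: 29.9
t: 16.9
ee_pos: [451.8, 125.2, 108.2]
orientation: [0.434, 3.111, 0.001]
ft_force: [-0.9, 2.2, 2.8]
width: 13.8
grasp_force: 29.9
t: 17.32
ee_pos: [451.8, 125.3, 108.2]
orientation: [0.132, 3.138, 0.001]
ft_force: [-1.4, 4.2, 5.4]
width: 13.5
grasp_force: 29.9
pos [451.8 125.3 108.2] yaw 3.057 tilt [ 0.001  0.001 -1.   ] tool delta [-0.2 -0.2  3.2] rz -0.022 q [ 0.24  0.41  2.05  0.    0.67 -1.24] F [-1.4  4.2  5.4] w 13.5 t 17.3167
[0.78705765 0.14563929 0.02854542]
```

In the tool's units: -0.03 rad is -0.0048.

```bash
python3 jog.py '[{"drz":-0.0048}, {"drz":-0.0048}, {}, {}]'
python3 - <<'E'
from h import *; from workcell import ctrl, camrig
o=ctrl.get_obs(); delta(o,[452,125,105],3.079); print(o["moment"])
E
```

```text
t: 17.65
ee_pos: [452.0, 125.3, 108.2]
orientation: [0.041, 3.14, 0.002]
ft_force: [-0.8, 3.7, 5.7]
width: 14.3
grasp_force: 30.6
pos [452.  125.3 108.2] yaw 3.115 tilt [ 0.001  0.001 -1.   ] tool delta [-0.  -0.3  3.2] rz 0.036 q [ 0.24  0.41  2.05  0.    0.67 -1.3 ] F [-0.8  3.7  5.7] w 14.3 t 17.65
[ 0.7159814   0.13596285 -0.68082444]
```

The moment is −0.68 N m, so the knob is at its locked stop. I'll release, lift, back the arm away and look.

In the tool's units: -40 mm is -0.08, -30 mm is -0.06.

```bash
python3 jog.py '[{}, {}, {}, {}]' 40
python3 jog.py '[{"sz":-0.02}, {"sz":-0.04}, {"sz":-0.06}, {"sz":-0.06}, {"sz":-0.06}]'
python3 jog.py '[{"sy":-0.08}, {"sy":-0.08}, {"sy":-0.08}, {"sy":-0.08}, {"sy":-0.08}]'
python3 jog.py '[{"sy":-0.08}, {"sy":-0.08}, {"sy":-0.08}, {}, {}]'
python3 - <<'E'
from h import *; from workcell import ctrl, camrig; import cv2
d=camrig.get_image("top"); i=cv2.convertScaleAbs(d["img"][222:397,190:375,::-1],alpha=1.4)
cv2.imwrite("pics/t5.png",cv2.resize(i,None,fx=3.4,fy=3.4,interpolation=cv2.INTER_CUBIC))
E
```

```text
t: 17.98
ee_pos: [451.4, 124.6, 107.5]
orientation: [-0.036, -3.141, 0.0]
ft_force: [-0.5, -0.7, 0.9]
width: 36.7
grasp_force: 0.0
t: 18.4
ee_pos: [451.1, 124.6, 229.4]
orientation: [-0.036, -3.141, 0.0]
ft_force: [1.2, -0.3, -0.0]
width: 39.8
grasp_force: 0.0
t: 18.82
ee_pos: [446.5, -76.8, 228.6]
orientation: [0.035, 3.14, -0.0]
ft_force: [0.6, 0.4, 0.1]
width: 40.2
grasp_force: 0.0
t: 19.23
ee_pos: [443.8, -197.0, 228.1]
orientation: [0.043, 3.141, -0.0]
ft_force: [-0.6, 0.3, 0.6]
width: 40.1
grasp_force: 0.0
```

View pics/t5.png

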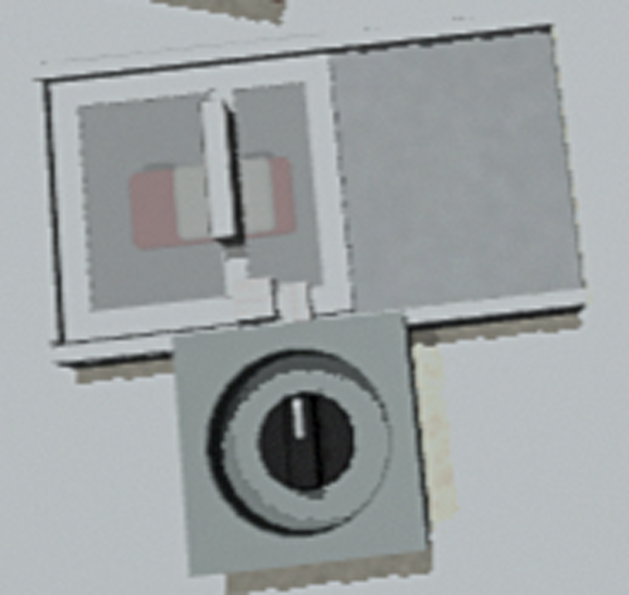

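The cover is fully shut, and the bolt (293,300) is out behind the lug (250,285). The knob mark points back at locked and nothing is held.

```bash
python3 -c "
from workcell import ctrl, camrig; print(ctrl.close_job())"
```

```text
the job is handed in; nothing more can be done
None
```

The display case is locked and the job is handed in at about 19 s: I turned the knob to unlocked, pushed the cover shut, turned the knob back so the bolt is out behind the lug, and the arm is clear of everything.

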